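# Park the dust roller in its ramp stand

### The job

Park the blue dust roller in its stand: with your fingertips, push it gently across the bench and up the shallow ramp until it drops into the cradle at the top and lies fully home against the yellow end stop. Keep the fingers behind it, slowly, so that it never runs back down the ramp and is never flicked up it. Only push it: do not pinch it or pick it up, and leave the things lying around the stand where they are.

Things in the scene. Friction and masses are not known exactly. Their poses are not given: they have to be found in the camera images.
- roller: Loose dust roller, a cylinder 44 mm in diameter and 90 mm long: blue sleeve (84 mm) with black end caps, 0.13 to 0.25 kg. It starts lying on the bench in front of the ramp, roughly parallel to the stand's y axis, and rolls freely (smooth, hard sleeve; let go on the ramp, it runs back down). Origin at its middle, on its axis, so 22 mm above what it lies on; its y axis is the roller's own axis (x and z turn as it rolls).
- stand: Fixed parking stand, 180 mm long. Origin on the bench at the middle of the ramp's toe; x points level in the uphill direction, y across, z up. The ramp rises at 8 degrees from bench level at x = 0 to a crest at x = 130, z = 18.3 mm. Side guides: 96 mm apart (inner faces), 14 mm above the ramp; before the toe 14 mm high wings flare to a mouth 128 mm wide at x = -54 mm.
- ramp_deck: The grey ramp board with black cross strips, part of the stand. Origin at the middle of its toe (the stand's origin); x points up the slope, z at right angles out of its surface, so z = 22 mm for the roller's middle when it lies on the ramp.
- stand_home (a point): Where the roller's middle is when home in the cradle: x = 144.7, y = 0, z = 35.3 mm in the stand's frame (axes alike). Behind the crest the surface steps straight down 5 mm to the level cradle floor (z = 13.3 mm), which ends at the yellow end stop: face at x = 167.5, top at z = 43 mm. Past the crest the roller drops in, has 1.5 mm of play, and the step keeps it there by itself.
- tape_roll: Bystander: roll of orange-brown tape lying flat, 66 mm across, 15 mm high, on the stand's left seen uphill. Origin at the centre of its underside.
- battery: Bystander: orange and black block battery lying flat, 50 x 27 x 18 mm, on the stand's right seen uphill. Origin at the centre of its underside.
- reel: Bystander: blue and silver reel of solder standing on its flange, about 60 mm across, 40 mm high, right of the mouth seen uphill. Origin near the centre of its underside.
- nut_driver: Bystander: nut driver with yellow-orange handle, 137 mm long, 19 mm thick, lying beyond the stand. Origin at the centre of its underside, y along it.
- flux_bottle: Bystander: small upright orange bottle with blue tip, 18 x 28 x 94 mm, beyond the stand. Origin at the centre of its underside.
Things that resemble listed ones, but are neither listed nor needed, are in the scene too. There is more than one size of the roller; the one meant has the size given above.

How it is judged:
By the outcome, as a careful person would: the job done as asked, in the order asked, and still so for the second after the job is handed in, with the robot touching nothing.
It also fails if it takes over 48 s, if anything falls off the work surface, if the arm or the gripper's body presses on something with over 40 N, if the wrist force passes 120 N, or if a joint passes its speed limit or range.

### The arm

A 7-joint arm with a two-finger parallel gripper is mounted at the origin on a cart in front of the work surface, level with it; the furniture and walls round the work are solid. World frame = base frame: x ahead of the robot, y to its left, z up, the work surface at z = 0. Lengths are in m, angles in rad, forces in N, time in s.
With the tool pointing down it reaches from about 0.425 to 0.925 m from the base axis. Payload 6.8 kg.
Tool frame: the origin (TCP) lies midway between the tips of the shut fingers; the grasp point (between the pads) lies 19 mm behind it; z points along the fingers, y is the line along which they close (so a half turn about z gives the same grasp; the last joint's range is limited). The gripper opens to 85 mm and grips with 20 to 120 N. Pads are 22 mm wide; open, the fingers measure 114 mm over their backs; the gripper's body (76 mm by 85 mm) begins 54 mm behind the grasp point. The pads swing forward as they close: fully open they stand 13 mm farther back than shut.
Start: joints at [1.153, 0.477, 0.022, 1.555, -0.011, 1.109, -0.083], TCP at [0.206, -0.643, 0.231] pointing down, gripper open.
Joint ranges: [-2.96, 2.96], [-0.34, 2.1], [-1.41, 1.46], [0.24, 2.44], [-1.37, 4.51], [0.17, 1.92], [-2.96, 2.96]. Speed limits (rad/s): [2.39, 2.39, 3.14, 3.14, 3.14, 3.14, 3.14].

### API

Orientations are given as a rotation vector (axis times angle).
In Python, from bench import r gives the robot as it stands. The module is installed in compiled form; this text tells all that it offers.
- The arm moves only by the tool apply_moves, never from a script. Its argument "rows" is a list of rows, each a list of 6 numbers: the shift along the tool's x, y, z scaled (see below), then the turn, a rotation vector about the tool's x, y, z scaled (see below). A call has 1 to 5 rows; each row is the pose to reach, as a shift and turn from the pose commanded when the call began, along the tool's axes at that moment; what a row does not reach only later rows make up. The controller multiplies each number of a shift by 0.25 m and each number of a turn by 90 degrees. A row lasts 1/8 s, in which the tool goes at most 62.5 mm and 10.7 degrees, less where a joint would pass 70% of its speed; a pose out of reach is approached as far as the arm can. A call with a number of a shift or a turn outside -1 to 1 is refused whole. A call with a gripper value outside its range is refused whole. "claw" is the opening, from 0 (shut) to 1 (fully open), set as the call begins (left out, the last holds). The fingers move at their own pace and stop on an object; "newtons" is the grip in N (left out, the last holds). Time passes only in rows, so rows that repeat a pose let the fingers close. It gives the time, the measured TCP pose, the force, the opening and the grip force at its end, in the units of the state.
- r.get_obs(): the state, without advancing time (a new reading comes with each control period).
- r.grab_frame(name): name is "side" or "top" or "wrist"; returns a dict with "pixels" (420x560x3 uint8, red, green, blue), "intrinsics" (3x3 intrinsics, pixels), "eye" and "attitude" of the camera in the world. Camera axes: x right, y up, looking along -z (the intrinsics and any distortion apply to the point x, -y, -z); pixel columns grow to the right and rows downward; lengths in m; the calibration is good to about 2 mm. A picture is of the moment at which its call begins. There is no depth.
- r.hand_in(): hands the job in; it is judged then, once.
Trained networks look in a picture, given as the dict that the camera call returned (one of the last four; its "shot" number tells which), for a name from the list of things; names that differ only in an ending like _2 or _b are one class to them, and where a whole thing is asked for, a point or a joint stands for the part that bears it (a point fixed in the world has none). Each returns a list of dicts, best first, with "conf" (0 to 1); they miss things now and then, are a little off and sometimes report something else, mostly with a low value. They report only what shows in the picture. A call takes as long as a camera call. They do not tell look-alikes from the thing itself.
- r.search_frame(picture, thing): "rect" ([left, top, width, height] in pixels, round what is visible of it).
- r.outline_of(picture, thing): "pixels" (420x560 bool, what is visible of it) and "rect" ([left, top, width, height] in pixels, round what is visible of it).
- r.landmark_of(picture, thing): "point" ([column, row] in pixels: a listed point, or the origin of a listed thing).
The state is a dict: "clock": time; "joints": joint angles; "qvel": joint speeds; "tau": joint torques, N m; "tcp_pos": TCP position; "orientation": TCP orientation; "contact_force": force on the tool from outside, world axes, zero at the start; "moment": the same for the moment, N m; "grip_width": finger opening in m; "gripper_force": force on a finger pad.
Only numpy, scipy, OpenCV 4.12 (cv2) and the standard library are available. Lean on these libraries where they do the work, as an engineer would, in place of code of your own. Each camera call takes 0.05 s, during which the arm holds its last target. There are 200 camera calls.

## Working session

There is one attempt and no reset: what is moved stays moved. The work goes in short steps, Python scripts to look and compute and a tool call to move; the robot and the scene stay as the last step left them, time stands still between calls to the robot, and variables do not carry over. Pictures are saved under pics/ and viewed, at most 10 in all, crops included, and the job is handed in when it is done.

Besides the shell and the picture viewer there is one more tool, called after "Request:" by a JSON object that holds its "api" and its "payload". apply_moves: Moves the arm, as the interface text tells. Its arguments: {"type":"object","properties":{"rows":{"type":"array","items":{"type":"array","items":{"type":"number"}}},"claw":{"type":"number"},"newtons":{"type":"number"}},"required":["rows"]}

```bash
mkdir -p pics; cat > h.py <<'E'
import numpy as np, cv2
from bench import r
from scipy.spatial.transform import Rotation as R
def att(f):
    a=np.array(f["attitude"],float)
    return a if a.shape==(3,3) else (R.from_rotvec(a).as_matrix() if a.size==3 else R.from_quat(a).as_matrix())
def proj(f,P):
    p=(np.atleast_2d(P)-f["eye"])@att(f); q=p*[1,-1,-1]
    u=q@np.array(f["intrinsics"]).T
    return u[:,:2]/u[:,2:]
def ray(f,uv,z):
    q=np.linalg.inv(f["intrinsics"])@[uv[0],uv[1],1.]
    d=att(f)@(q*[1,-1,-1]); e=np.array(f["eye"])
    return e+d*(z-e[2])/d[2]
def save(f,n): cv2.imwrite("pics/"+n,cv2.cvtColor(np.array(f["pixels"]),cv2.COLOR_RGB2BGR))
E
python3 - <<'E'
from h import *
print(r.get_obs())
for n in("top","side"):
    f=r.grab_frame(n); save(f,n+"0.png")
    print(n,{k:v for k,v in f.items() if k!="pixels"})
    for t in("roller","stand","ramp_deck","stand_home","tape_roll","battery","reel","nut_driver","flux_bottle"):
        print(t,[(np.round(d["point"]),round(d["conf"],2)) for d in r.landmark_of(f,t)][:3],[(np.round(d["rect"]),round(d["conf"],2)) for d in r.search_frame(f,t)][:3])
E
```

```text
{'clock': 0.0, 'joints': array([ 1.15289666,  0.477781  ,  0.02234163,  1.55647105, -0.01149011,
        1.10929743, -0.0830933 ]), 'qvel': array([ 0.00114667, -0.00031877,  0.00116254,  0.0027011 ,  0.00021251,
        0.00022785,  0.00113035]), 'tau': array([ 1.58398270e-04, -5.96449256e+01,  1.60786998e+00, -2.81195623e+01,
        1.24274803e-02,  9.34364536e-03,  3.50195614e-05]), 'tcp_pos': array([ 0.20558354, -0.64229986,  0.23033029]), 'orientation': array([-3.10221356e+00, -4.84461890e-01,  6.66984218e-04]), 'contact_force': array([ 0.48741418, -0.7798188 ,  0.06581061]), 'moment': array([ 0.01982182, -0.05045158, -0.02937062]), 'gripper_force': 0.0, 'grip_width': 0.08507367607745774}
top {'intrinsics': array([[403.56547773,   0.        , 276.8473318 ],
       [  0.        , 403.56547773, 213.64195029],
       [  0.        ,   0.        ,   1.        ]]), 'eye': array([0.39339723, 0.10509377, 0.99291677]), 'attitude': array([ 0.1433146 , -0.13929756, -1.56036981]), 'shot': 1}
roller [(array([220., 239.]), 0.82), (array([257., 272.]), 0.69), (array([363., 239.]), 0.58)] [(arr
[... 489 characters left out ...]
10., 171.]), 0.56)] [(array([299., 163.,  21.,  15.]), 0.46)]
reel [(array([363., 187.]), 0.9)] []
nut_driver [(array([185., 274.]), 0.84)] [(array([181., 256.,   7.,  49.]), 0.72)]
flux_bottle [(array([182., 224.]), 0.46)] [(array([174., 213.,   9.,  12.]), 0.68)]
side {'intrinsics': array([[450.23346856,   0.        , 273.45388382],
       [  0.        , 450.23346856, 208.93956059],
       [  0.        ,   0.        ,   1.        ]]), 'eye': array([ 0.54373946, -0.71827042,  0.44249419]), 'attitude': array([ 1.13059098,  0.00696952, -0.02389042]), 'shot': 2}
roller [] []
stand [] []
ramp_deck [] []
stand_home [] []
tape_roll [] []
battery [] []
reel [] []
nut_driver [] []
flux_bottle [] []
```

```bash
python3 - <<'E'
import cv2
a=cv2.imread("pics/top0.png")[150:320,160:400]
cv2.imwrite("pics/top0c.png",cv2.resize(a,(792,561),interpolation=cv2.INTER_CUBIC))
E
```

```text
(no output)
```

View pics/top0c.png

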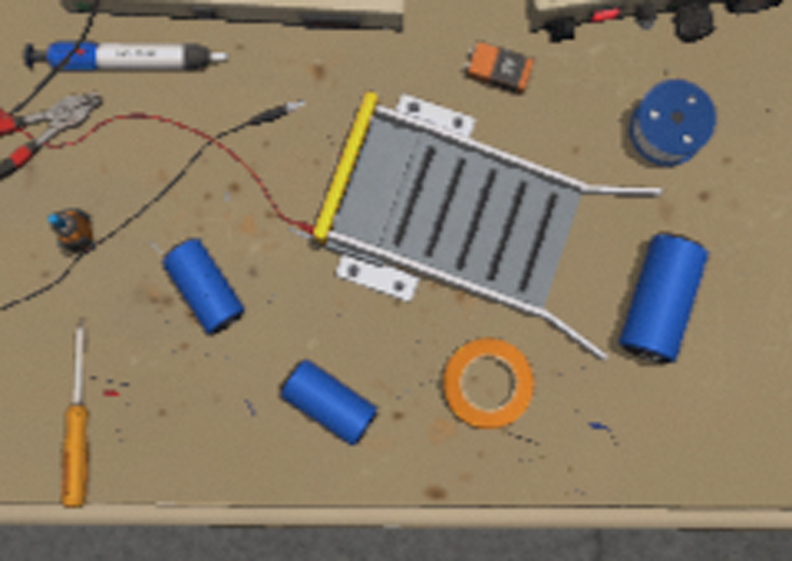

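View pics/side0.png

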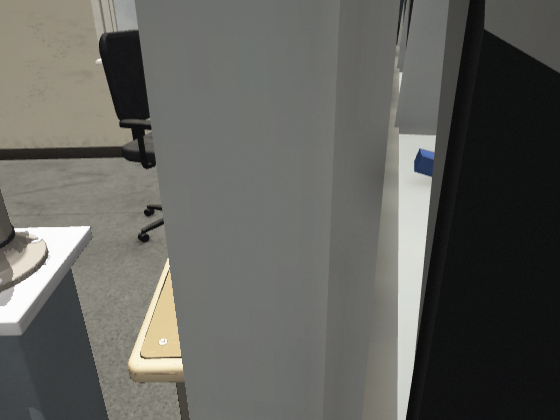

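The side view is blocked by the arm. In the top view, blue cylinders lie at full-frame pixels (363,239), (220,239) and (257,272). The one at (363,239) lies in front of the mouth and looks larger. I'll measure all three and fit the stand.

```bash
python3 - <<'E'
from h import *
from scipy.optimize import least_squares
f=r.grab_frame("top")
a=np.array(f["pixels"]).astype(int)
m=((a[...,2]>a[...,0]+50)&(a[...,2]>80)).astype(np.uint8)
n,l,s,c=cv2.connectedComponentsWithStats(m)
for i in range(1,n):
    if s[i,4]<100: continue
    ys,xs=np.nonzero(l==i)
    P=np.array([ray(f,(x,y),.022)[:2] for x,y in zip(xs,ys)]).astype(np.float32)
    (ce,sz,an)=cv2.minAreaRect(P); print(c[i].round(),s[i,4],np.round(ce,4),np.round(sz,4),round(an,1))
S=lambda p,q:np.c_[q[:,0]*np.cos(p[2])-q[:,1]*np.sin(p[2])+p[0],q[:,0]*np.sin(p[2])+q[:,1]*np.cos(p[2])+p[1],q[:,2]]
Q=np.array([[-54,-65,14],[-54,65,14],[0,-49.5,14],[0,49.5,14],[167.5,-48,43],[167.5,48,43]])/1000
u=np.array([[660,191],[604,356],[585,187],[545,312],[377,95],[327,238]])/3.3+[160,150]
so=least_squares(lambda p:(proj(f,S(p,Q))-u).ravel(),[.4,-.05,1.6],loss="soft_l1")
print("stand",so.x,np.degrees(so.x[2]));print((proj(f,S(so.x,Q))-u).round(1))
print("toe lm",ray(f,(329,226),0),"home",ray(f,(277,203),.0353),"pred home",S(so.x,np.array([[.1447,0,.0353]])))
print("edge",ray(f,(160+400/3.3,150+515/3.3),0))
b=cv2.resize(np.array(f["pixels"])[195:300,195:385],(760,420),interpolation=cv2.INTER_CUBIC)
save({"pixels":b},"rollers.png")
E
```

```text
[ 15. 174.] 154 [0.6768 0.7624] [0.1424 0.0585] 0.1
[365. 185.] 374 [ 0.6432 -0.1091] [0.0552 0.0557] 55.3
[361. 239.] 608 [ 0.5096 -0.096 ] [0.0415 0.0863] 71.4
[221. 236.] 342 [0.5155 0.2441] [0.0656 0.0312] 34.4
[259. 271.] 362 [0.4305 0.1499] [0.0655 0.0312] 56.3
stand [ 0.5432811  -0.02479046  1.2286961 ] 70.39910101572748
[[ 0.1  0.3]
 [ 0.6 -0. ]
 [ 0.1  0. ]
 [-0.6 -0.3]
 [-0.8  3.1]
 [ 0.5 -3.6]]
toe lm [ 0.54367501 -0.02166333  0.        ] home [0.59396535 0.10786633 0.0353    ] pred home [[0.59182309 0.1115245  0.0353    ]]
edge [ 3.48724522e-01  9.63581759e-02 -1.11022302e-16]
```

View pics/rollers.png

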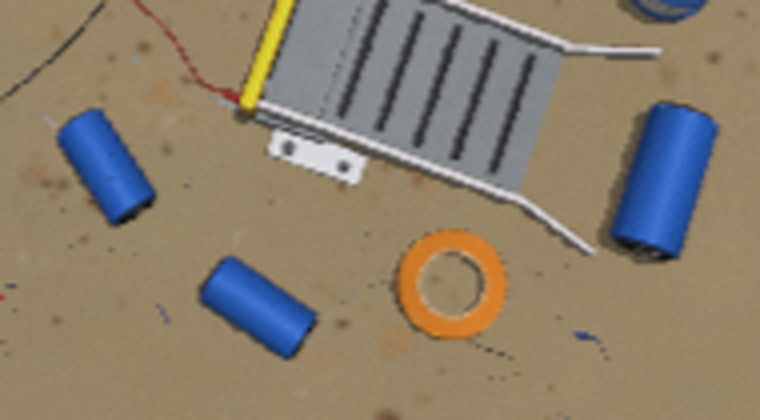

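The blue cylinder at full-frame (363,239), crop (663,180), is the one meant. Its sleeve measures about 42 x 86 mm and it lies in front of the ramp; the other two are about 31 x 65 mm. It lies at about (-78, +8) mm in the stand's frame, nearly parallel to it. The plan is to get behind it with the fingers spread along its axis.

```bash
cat >> h.py <<'E'
ST=np.array([.5433,-.0248]); YAW=np.radians(70.4)
ux=np.array([np.cos(YAW),np.sin(YAW)]); uy=np.array([-ux[1],ux[0]])
def goal(xs,ys,z,dyaw=0):
    """rows numbers for tool at stand coords (mm), tool x uphill"""
    o=r.get_obs(); T=R.from_rotvec(o["orientation"])
    p=np.r_[ST+ux*xs/1e3+uy*ys/1e3,z/1e3]
    G=R.from_euler("z",YAW+np.radians(dyaw))*R.from_euler("x",np.pi)
    s=T.inv().apply(p-o["tcp_pos"])/.25; t=(T.inv()*G).as_rotvec()/(np.pi/2)
    print(np.r_[s,t].round(4).tolist())
def here():
    o=r.get_obs(); d=o["tcp_pos"][:2]-ST
    print("t",round(o["clock"],2),"stand xyz mm",np.r_[d@ux,d@uy,o["tcp_pos"][2]].round(4)*1e3,"F",np.round(o["contact_force"],1),"w",o["grip_width"])
E
python3 -c "
from h import *
here();goal(-150,6,230,0)"
```

```text
t 1.95 stand xyz mm [-695.5  110.6  231.3] F [ 0.3 -0.6  0.8] w 0.08550723695580427
[1.6564, -1.4807, 0.0051, -0.0, -0.0, -0.585]
```

Request:
{"api": "apply_moves", "payload": {"rows": [[0.18, -0.16, 0, 0, 0, -0.11], [0.36, -0.32, 0, 0, 0, -0.22], [0.54, -0.48, 0, 0, 0, -0.33], [0.72, -0.64, 0, 0, 0, -0.44], [0.9, -0.8, 0, 0, 0, -0.55]], "claw": 0.55}}

```text
clock: 2.58
tcp_pos: [0.36, -0.3822, 0.2317]
orientation: [2.61, 1.746, 0.0]
contact_force: [1.6, -0.8, 1.0]
grip_width: 0.0468
gripper_force: 0.0
```

```bash
python3 -c "
from h import *
here();goal(-150,6,230,0)"
```

```text
t 2.58 stand xyz mm [-398.2   52.8  231.7] F [ 1.6 -0.8  1. ] w 0.04682015846367573
[1.0008, 0.1381, 0.0062, 0.0005, 0.0003, -0.0315]
```

Request:
{"api": "apply_moves", "payload": {"rows": [[0.22, 0.03, 0, 0, 0, -0.03], [0.44, 0.06, 0, 0, 0, -0.03], [0.66, 0.09, 0, 0, 0, -0.03], [0.88, 0.12, 0, 0, 0, -0.03], [1.0, 0.138, 0.1, 0, 0, -0.03]]}}

```text
clock: 3.2
tcp_pos: [0.4906, -0.1638, 0.2081]
orientation: [2.568, 1.803, 0.006]
contact_force: [-0.5, -0.2, 0.1]
grip_width: 0.0469
gripper_force: 0.0
```

```bash
python3 - <<'E'
from h import *
here();goal(-150,6,60,0)
f=r.grab_frame("wrist");save(f,"w1.png");g=r.grab_frame("side")
b=np.vstack([f["pixels"],g["pixels"]]);save({"pixels":cv2.resize(b,(400,600))},"ws1.png")
print([(np.round(d["point"]),round(d["conf"],2)) for n in ("roller","stand","stand_home") for d in r.landmark_of(f,n)[:2]])
E
```

```text
t 3.2 stand xyz mm [-148.7    3.   208.1] F [-0.5 -0.2  0.1] w 0.04685397206434471
[-0.0061, -0.0152, 0.5922, 0.0034, -0.0007, -0.0029]
[(array([279., 104.]), 0.93), (array([285.,   7.]), 0.77)]
```

View pics/ws1.png

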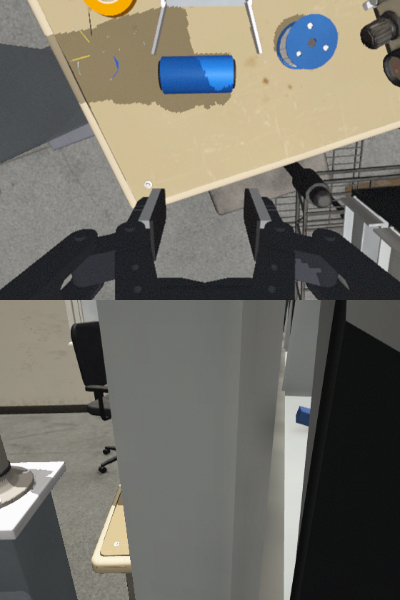

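The wrist view shows the roller at about (279,104), with the wing tips above it at about (216,70) and (363,70) full-frame. The bench edge runs from about (189,287) to (560,207). The side camera stays blocked by a column. I'll refine the roller's pose from this view.

```bash
cat >> h.py <<'E'
def st(P): d=np.asarray(P)[:2]-ST; return (np.array([d@ux,d@uy])*1e3).round(1)
def S3(x,y,z): return np.r_[ST+ux*x/1e3+uy*y/1e3,z/1e3]
def fitroller(f,surf=None,x0=(-78,5,0.)):
    """fit x,y,yaw(deg) of roller's blue sleeve silhouette; axis height from surf(x)"""
    from scipy.optimize import minimize
    a=np.array(f["pixels"]).astype(int)
    m=((a[...,2]>a[...,0]+45)&(a[...,2]>60)).astype(np.uint8)
    hz=surf or (lambda x:22.)
    t=np.linspace(0,2*np.pi,24)
    def poly(p):
        w=np.radians(p[2]); c=np.array([p[0],p[1]]); ax=np.array([-np.sin(w),np.cos(w)]); fx=np.array([np.cos(w),np.sin(w)])
        P=[S3(*(c+ax*s*42+fx*22*np.cos(k)),hz(p[0])+22*np.sin(k)) for s in(-1,1) for k in t]
        return cv2.convexHull(proj(f,P).astype(np.float32))
    box=cv2.boundingRect(poly(x0).astype(np.int32)); M=np.zeros_like(m)
    x,y,w,h=box; y0,y1,xa,xb=max(y-25,0),y+h+25,max(x-30,0),x+w+30
    M[y0:y1,xa:xb]=m[y0:y1,xa:xb]
    n,l,s,_=cv2.connectedComponentsWithStats(M); M=(l==1+np.argmax(s[1:,4])).astype(np.uint8)
    def cost(p):
        q=np.zeros_like(M); cv2.fillConvexPoly(q,np.round(poly(p)*16).astype(np.int32),1,shift=4)
        return int((q!=M).sum())
    b=minimize(cost,x0,method="Nelder-Mead",options=dict(initial_simplex=np.array(x0)+[[0,0,0],[8,0,0],[0,8,0],[0,0,5]],xatol=.05))
    return b.x.round(1),b.fun,int(M.sum())
E
python3 - <<'E'
from h import *
f=r.grab_frame("wrist"); print(fitroller(f))
print("edge",[st(ray(f,u,0)) for u in((189,287),(375,247),(560,207))])
print("wing tips",[st(ray(f,u,.014)) for u in((216,70),(363,70))])
g=r.grab_frame("top"); print(fitroller(g))
E
python3 - <<'E'
import cv2
a=cv2.imread("pics/w1.png")[0:160,150:430]; cv2.imwrite("pics/w1c.png",cv2.resize(a,(784,448)))
E
```

```text
(array([-78.7,   9.3,   0.8]), np.float64(219.0), 5453)
edge [array([-270.9,  109.2]), array([-226.1,  -87.8]), array([-184.4, -270.2])]
wing tips [array([-54.2,  63.2]), array([-55.3, -63.4])]
(array([-78.7,   8.5,   2.8]), np.float64(121.0), 604)
```

View pics/w1c.png

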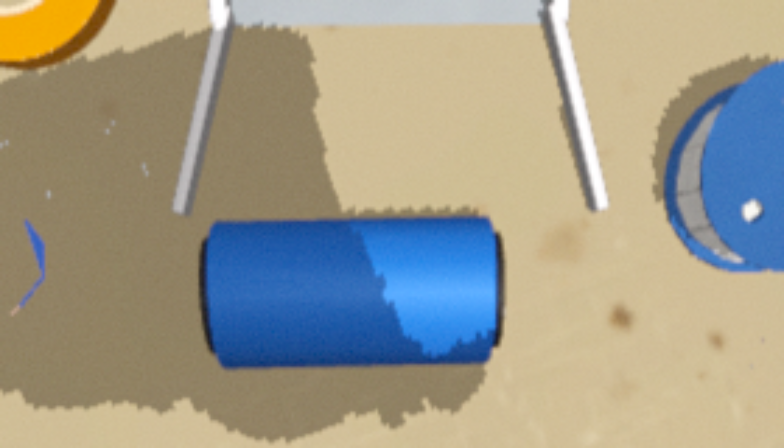

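Both views agree: the roller is at (-78.7, 9) mm with a yaw of about 1°, and the stand fit is confirmed. I'll steer it about 9 mm toward −y with a slight yaw while it rolls on the flat, then straighten it before the guides.

```bash
python3 -c "
from h import *
here();goal(-135,18,6,-6)"
```

```text
t 3.55 stand xyz mm [-153.8    4.6  206.9] F [-0.  -0.2 -0.1] w 0.04739772698354082
[0.0753, -0.0551, 0.8034, 0.0006, 0.0004, 0.0601]
```

Request:
{"api": "apply_moves", "payload": {"rows": [[0.075, -0.055, 0.2, 0, 0, 0.06], [0.075, -0.055, 0.4, 0, 0, 0.06], [0.075, -0.055, 0.6, 0, 0, 0.06], [0.075, -0.055, 0.74, 0, 0, 0.06], [0.075, -0.055, 0.8, 0, 0, 0.06]]}}

```text
clock: 4.18
tcp_pos: [0.4802, -0.1453, 0.005]
orientation: [-2.657, -1.675, 0.003]
contact_force: [0.6, -0.1, 0.7]
grip_width: 0.047
gripper_force: 0.0
```

Request:
{"api": "apply_moves", "payload": {"rows": [[0, 0, 0, 0, 0, 0]]}}

```text
clock: 4.3
tcp_pos: [0.481, -0.1449, 0.0063]
orientation: [-2.657, -1.676, 0.001]
contact_force: [0.2, -0.2, -0.3]
grip_width: 0.0466
gripper_force: 0.0
```

```bash
python3 - <<'E'
from h import *
here();goal(-135,18,6,-6)
f=r.grab_frame("wrist");save(f,"w2.png");print(fitroller(f))
E
```

```text
t 4.3 stand xyz mm [-134.1   18.4    6.3] F [ 0.2 -0.2 -0.3] w 0.04659990589022403
[-0.0036, 0.002, 0.0011, -0.0003, 0.0003, 0.001]
(array([-78.7,   9.5,   0.8]), np.float64(744.0), 35808)
```

View pics/w2.png

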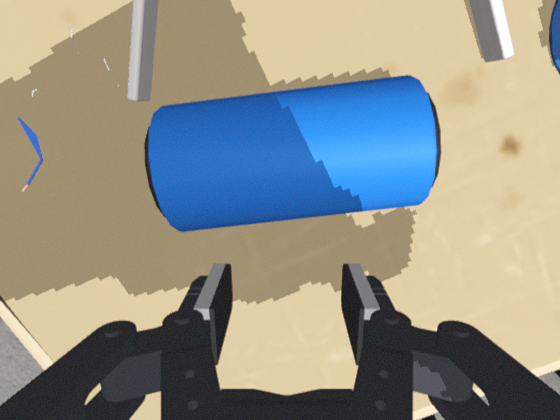

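The wrist view shows the two fingertips side by side, 20 mm behind the roller (tips at (215,270) and (360,270)). Next I approach slowly.

Request:
{"api": "apply_moves", "payload": {"rows": [[0.02, 0, 0, 0, 0, 0.01], [0.04, 0, 0, 0, 0, 0.02], [0.06, 0, 0, 0, 0, 0.035], [0.075, 0, 0, 0, 0, 0.044], [0.085, 0, 0, 0, 0, 0.044]]}}

```text
clock: 4.97
tcp_pos: [0.4904, -0.1247, 0.0064]
orientation: [2.712, 1.585, 0.0]
contact_force: [0.1, 0.0, 0.4]
grip_width: 0.0468
gripper_force: 0.0
```

Request:
{"api": "apply_moves", "payload": {"rows": [[0.01, 0, 0, 0, 0, 0], [0.02, 0, 0, 0, 0, 0], [0.03, 0, 0, 0, 0, 0], [0.04, 0, 0, 0, 0, 0], [0.05, 0, 0, 0, 0, 0]]}}

```text
clock: 5.6
tcp_pos: [0.4965, -0.1141, 0.0063]
orientation: [2.713, 1.585, 0.0]
contact_force: [-0.1, 0.5, 0.3]
grip_width: 0.0466
gripper_force: 0.0
```

```bash
python3 - <<'E'
from h import *
here()
for i in range(3):
    f=r.grab_frame("wrist");print(fitroller(f,x0=(-68,8,-6)))
E
```

```text
t 5.6 stand xyz mm [-99.8  14.2   6.3] F [-0.1  0.5  0.3] w 0.046628643320633635
(array([-62.4,   9.6,   0.3]), np.float64(748.0), 32071)
(array([-61.4,   9.6,   0.4]), np.float64(700.0), 32197)
(array([-60.6,   9.5,   0.2]), np.float64(776.0), 32291)
```

Request:
{"api": "apply_moves", "payload": {"rows": [[0.012, 0, 0, 0, 0, 0], [0.024, 0, 0, 0, 0, 0], [0.036, 0, 0, 0, 0, 0], [0.048, 0, 0, 0, 0, 0], [0.06, 0, 0, 0, 0, 0]]}}

```text
clock: 6.38
tcp_pos: [0.5039, -0.1009, 0.0063]
orientation: [2.712, 1.585, 0.0]
contact_force: [-0.4, -0.4, 0.2]
grip_width: 0.0471
gripper_force: 0.0
```

```bash
python3 - <<'E'
from h import *
here()
for i in range(2):
    f=r.grab_frame("wrist");print(fitroller(f,x0=(-48,7,0)))
goal(-75,8,6,-6)
E
```

```text
t 6.38 stand xyz mm [-84.9  11.6   6.3] F [-0.4 -0.4  0.2] w 0.04714855679924721
(array([-47.3,   9.2,   0.5]), np.float64(811.0), 31904)
(array([-46.4,   9.4,   0.3]), np.float64(905.0), 31844)
[0.0403, 0.0074, 0.0014, 0.0001, -0.0002, -0.0419]
```

Request:
{"api": "apply_moves", "payload": {"rows": [[0.012, 0.002, 0, 0, 0, -0.01], [0.024, 0.004, 0, 0, 0, -0.02], [0.036, 0.006, 0, 0, 0, -0.03], [0.048, 0.008, 0, 0, 0, -0.04], [0.06, 0.01, 0, 0, 0, -0.042]]}}

```text
clock: 7.1
tcp_pos: [0.5134, -0.0892, 0.0063]
orientation: [-2.659, -1.674, 0.0]
contact_force: [-0.8, 0.1, 0.2]
grip_width: 0.0468
gripper_force: 0.2
```

Request:
{"api": "apply_moves", "payload": {"rows": [[0.012, 0, 0, 0, 0, 0], [0.024, 0, 0, 0, 0, 0], [0.036, 0, 0, 0, 0, 0], [0.048, 0, 0, 0, 0, 0], [0.06, 0, 0, 0, 0, 0]]}}

```text
clock: 7.72
tcp_pos: [0.5199, -0.0756, 0.0063]
orientation: [2.659, 1.673, -0.0]
contact_force: [-0.3, -2.0, 0.4]
grip_width: 0.0472
gripper_force: 0.3
```

```bash
python3 - <<'E'
from h import *
here()
for i in range(2):
    f=r.grab_frame("wrist");print(fitroller(f,x0=(-20,7,0)))
save(f,"w3.png")
goal(-45,2,6,0)
E
```

```text
t 7.72 stand xyz mm [-55.8   5.    6.3] F [-0.3 -2.   0.4] w 0.047172077648819845
(array([-23.4,   3.6,  -6.1]), np.float64(702.0), 31324)
(array([-22.5,   3.3,  -6. ]), np.float64(504.0), 31504)
[0.0422, 0.0075, 0.0014, 0.0002, -0.0003, -0.0667]
```

View pics/w3.png

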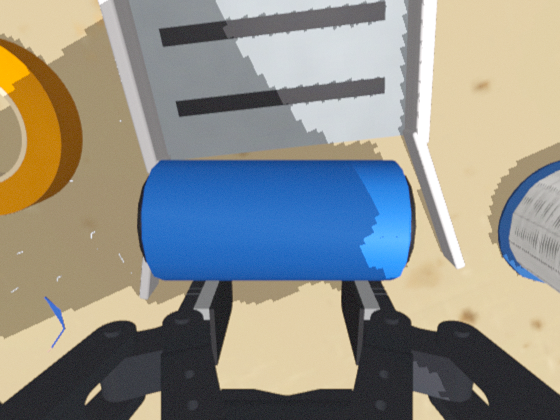

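The view shows the roller lying flush against both fingertips between the wings, at (-22.5, 3.3) with a yaw of -6°. I push on and straighten it gradually.

Request:
{"api": "apply_moves", "payload": {"rows": [[0.012, 0.001, 0, 0, 0, 0], [0.024, 0.002, 0, 0, 0, -0.01], [0.036, 0.004, 0, 0, 0, -0.02], [0.048, 0.006, 0, 0, 0, -0.035], [0.06, 0.007, 0, 0, 0, -0.05]]}}

```text
clock: 8.45
tcp_pos: [0.528, -0.0627, 0.0063]
orientation: [-2.59, -1.779, -0.0]
contact_force: [0.8, -0.1, 0.2]
grip_width: 0.0469
gripper_force: 0.1
```

```bash
python3 - <<'E'
from h import *
here()
f=r.grab_frame("wrist");print(fitroller(f,lambda x:22.2+max(x,0)*.1405,x0=(-8,1,-2)))
goal(-30,0,6.3,0)
E
```

```text
t 8.45 stand xyz mm [-40.9   1.7   6.3] F [ 0.8 -0.1  0.2] w 0.0468844622633816
(array([-7. ,  0.2, -4.2]), np.float64(926.0), 31509)
[0.0415, 0.0053, 0.0002, 0.0002, -0.0003, -0.0151]
```

Request:
{"api": "apply_moves", "payload": {"rows": [[0.012, 0.002, 0, 0, 0, -0.008], [0.024, 0.004, 0, 0, 0, -0.015], [0.036, 0.005, 0, 0, 0, -0.015], [0.048, 0.005, 0, 0, 0, -0.015], [0.06, 0.005, -0.002, 0, 0, -0.015]]}}

```text
clock: 9.12
tcp_pos: [0.5345, -0.0493, 0.0068]
orientation: [2.57, 1.807, -0.0]
contact_force: [-0.4, -0.6, 0.6]
grip_width: 0.0467
gripper_force: 0.3
```

```bash
python3 - <<'E'
from h import *
here()
for i in range(2):
  f=r.grab_frame("wrist");print(fitroller(f,lambda x:22.2+max(x,0)*.1405,x0=(8,0,0)))
goal(0,0,8.5,0)
E
```

```text
t 9.12 stand xyz mm [-26.1   0.1   6.8] F [-0.4 -0.6  0.6] w 0.04674197531302096
(array([ 7.1, -0.8, -1.6]), np.float64(488.0), 32117)
(array([ 7.7, -1. , -1.5]), np.float64(512.0), 32065)
[0.1025, -0.0001, -0.0063, 0.0002, -0.0002, -0.0017]
```

Request:
{"api": "apply_moves", "payload": {"rows": [[0.012, 0, -0.001, 0, 0, 0], [0.024, 0, -0.002, 0, 0, 0], [0.036, 0, -0.004, 0, 0, 0], [0.048, 0, -0.006, 0, 0, 0], [0.06, 0, -0.008, 0, 0, 0]]}}

```text
clock: 9.85
tcp_pos: [0.5396, -0.0351, 0.0088]
orientation: [2.57, 1.807, 0.0]
contact_force: [0.5, -1.1, 0.0]
grip_width: 0.0473
gripper_force: 0.3
```

Request:
{"api": "apply_moves", "payload": {"rows": [[0.012, 0, -0.0017, 0, 0, 0], [0.024, 0, -0.0034, 0, 0, 0], [0.036, 0, -0.005, 0, 0, 0], [0.048, 0, -0.0067, 0, 0, 0], [0.06, 0, -0.0084, 0, 0, 0]]}}

```text
clock: 10.48
tcp_pos: [0.5447, -0.021, 0.0109]
orientation: [-2.57, -1.807, -0.0]
contact_force: [-0.7, -0.2, -0.1]
grip_width: 0.0471
gripper_force: 0.3
```

```bash
python3 - <<'E'
from h import *
here()
for i in range(2):
  f=r.grab_frame("wrist");print(fitroller(f,lambda x:22.2+max(x,0)*.1405,x0=(36,0,0)))
goal(34,0,13,0)
E
```

```text
t 10.47 stand xyz mm [ 4.  -0.  10.9] F [-0.7 -0.2 -0.1] w 0.0471147561828202
(array([36. , -1. , -0.2]), np.float64(880.0), 31536)
(array([36.7, -0.9, -0.1]), np.float64(870.0), 31536)
[0.1181, -0.0003, -0.008, 0.0001, -0.0003, -0.0016]
```

Roller is square, centred and against the fingers. Continuing up.

Request:
{"api": "apply_moves", "payload": {"rows": [[0.012, 0, -0.0017, 0, 0, 0], [0.024, 0, -0.0034, 0, 0, 0], [0.036, 0, -0.005, 0, 0, 0], [0.048, 0, -0.0067, 0, 0, 0], [0.06, 0, -0.0084, 0, 0, 0]]}}

```text
clock: 11.2
tcp_pos: [0.5497, -0.0069, 0.0131]
orientation: [2.57, 1.807, 0.0]
contact_force: [-1.3, 0.2, 0.4]
grip_width: 0.0469
gripper_force: 0.3
```

Request:
{"api": "apply_moves", "payload": {"rows": [[0.012, 0, -0.0017, 0, 0, 0], [0.024, 0, -0.0034, 0, 0, 0], [0.036, 0, -0.005, 0, 0, 0], [0.048, 0, -0.0067, 0, 0, 0], [0.06, 0, -0.0084, 0, 0, 0]]}}

```text
clock: 11.82
tcp_pos: [0.5548, 0.0072, 0.0151]
orientation: [2.57, 1.807, 0.0]
contact_force: [0.1, 0.3, 0.4]
grip_width: 0.047
gripper_force: 0.3
```

Request:
{"api": "apply_moves", "payload": {"rows": [[0.012, 0, -0.0017, 0, 0, 0], [0.024, 0, -0.0034, 0, 0, 0], [0.036, 0, -0.005, 0, 0, 0], [0.048, 0, -0.0067, 0, 0, 0], [0.06, 0, -0.0084, 0, 0, 0]]}}

```text
clock: 12.45
tcp_pos: [0.5599, 0.0213, 0.0172]
orientation: [2.57, 1.807, -0.0]
contact_force: [-0.1, -0.9, 0.9]
grip_width: 0.047
gripper_force: 0.3
```

```bash
python3 - <<'E'
from h import *
here()
for i in range(2):
  f=r.grab_frame("wrist");print(fitroller(f,lambda x:22.2+max(x,0)*.1405,x0=(82,0,0)))
goal(80,0,20,0)
E
```

```text
t 12.45 stand xyz mm [49.  -0.2 17.2] F [-0.1 -0.9  0.9] w 0.0469589495741009
(array([81.2, -1.2, -0.3]), np.float64(715.0), 31734)
(array([82.1, -1.2, -0.1]), np.float64(531.0), 31894)
[0.1221, -0.0009, -0.0109, 0.0001, -0.0003, -0.0016]
```

Request:
{"api": "apply_moves", "payload": {"rows": [[0.012, 0, -0.0017, 0, 0, 0], [0.024, 0, -0.0034, 0, 0, 0], [0.036, 0, -0.005, 0, 0, 0], [0.048, 0, -0.0067, 0, 0, 0], [0.06, 0, -0.0084, 0, 0, 0]]}}

```text
clock: 13.18
tcp_pos: [0.565, 0.0354, 0.0193]
orientation: [2.57, 1.807, 0.0]
contact_force: [-0.3, -0.6, 0.5]
grip_width: 0.0472
gripper_force: 0.3
```

Request:
{"api": "apply_moves", "payload": {"rows": [[0.012, 0, -0.0017, 0, 0, 0], [0.024, 0, -0.0034, 0, 0, 0], [0.036, 0, -0.005, 0, 0, 0], [0.048, 0, -0.0067, 0, 0, 0], [0.06, 0, -0.0084, 0, 0, 0]]}}

```text
clock: 13.8
tcp_pos: [0.57, 0.0495, 0.0214]
orientation: [-2.57, -1.807, 0.0]
contact_force: [0.3, -1.2, 1.2]
grip_width: 0.0475
gripper_force: 0.3
```

Request:
{"api": "apply_moves", "payload": {"rows": [[0.008, 0, -0.001, 0, 0, 0], [0.016, 0, -0.002, 0, 0, 0], [0.024, 0, -0.003, 0, 0, 0], [0.032, 0, -0.0045, 0, 0, 0], [0.04, 0, -0.0056, 0, 0, 0]]}}

```text
clock: 14.42
tcp_pos: [0.5734, 0.0589, 0.0228]
orientation: [-2.57, -1.807, 0.0]
contact_force: [-1.5, 0.4, 0.4]
grip_width: 0.0471
gripper_force: 0.3
```

Request:
{"api": "apply_moves", "payload": {"rows": [[0.008, 0, -0.001, 0, 0, 0], [0.016, 0, -0.002, 0, 0, 0], [0.024, 0, -0.003, 0, 0, 0], [0.032, 0, -0.0045, 0, 0, 0], [0.04, 0, -0.0056, 0, 0, 0]]}}

```text
clock: 15.05
tcp_pos: [0.5769, 0.0685, 0.0243]
orientation: [-2.57, -1.807, -0.0]
contact_force: [0.1, -0.6, 0.2]
grip_width: 0.0469
gripper_force: 0.0
```

```bash
python3 - <<'E'
from h import *
here()
f=r.grab_frame("wrist");save(f,"w4.png")
print(fitroller(f,lambda x:22.2+max(x,0)*.1405,x0=(131,0,0)),fitroller(f,lambda x:35.3,x0=(144,0,0)))
goal(110,0,26,0)
E
```

```text
t 15.05 stand xyz mm [99.1 -0.3 24.3] F [ 0.1 -0.6  0.2] w 0.046903885856193095
(array([131.3,  -1.1,  -0.2]), np.float64(955.0), 31492) (array([131.7,  -1.1,  -0.2]), np.float64(2779.0), 28873)
[0.0418, -0.0013, -0.0066, 0.0001, -0.0004, -0.0017]
```

View pics/w4.png

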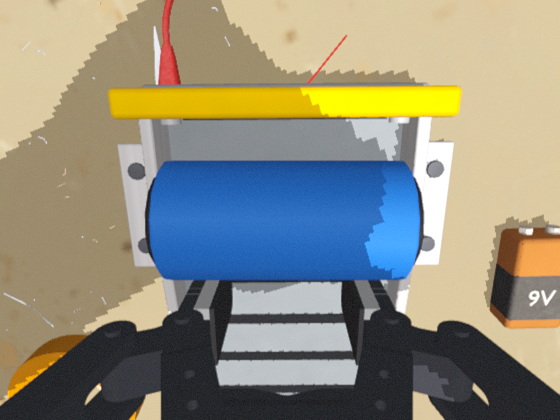

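The roller is at the crest, still touching both fingers. I follow slowly at nearly constant height.

Request:
{"api": "apply_moves", "payload": {"rows": [[0.008, 0, -0.001, 0, 0, 0], [0.016, 0, -0.002, 0, 0, 0], [0.024, 0, -0.002, 0, 0, 0], [0.032, 0, -0.002, 0, 0, 0], [0.036, 0, -0.002, 0, 0, 0]]}}

```text
clock: 15.72
tcp_pos: [0.5799, 0.0768, 0.0247]
orientation: [2.57, 1.807, 0.0]
contact_force: [0.6, -0.4, 0.0]
grip_width: 0.0469
gripper_force: 0.0
```

```bash
python3 - <<'E'
from h import *
here()
for i in range(2):
  f=r.grab_frame("wrist");print(fitroller(f,lambda x:35.3,x0=(144,0,0)))
goal(112,0,26,0)
E
```

```text
t 15.72 stand xyz mm [108.   -0.3  24.7] F [ 0.6 -0.4  0. ] w 0.04690477118929891
(array([ 1.453e+02, -1.100e+00, -1.000e-01]), np.float64(963.0), 29373)
(array([145.2,  -1. ,   0.3]), np.float64(991.0), 29368)
[0.0162, -0.0013, -0.0052, 0.0, -0.0, -0.0019]
```

It has dropped in (x ≈ 145.2). A last gentle press toward the stop.

Request:
{"api": "apply_moves", "payload": {"rows": [[0.004, 0, 0, 0, 0, 0], [0.008, 0, 0, 0, 0, 0], [0.012, 0, 0, 0, 0, 0], [0.016, 0, 0, 0, 0, 0], [0.018, 0, 0, 0, 0, 0]]}}

```text
clock: 16.45
tcp_pos: [0.5813, 0.081, 0.0247]
orientation: [-2.57, -1.807, -0.0]
contact_force: [-0.4, 0.1, -0.8]
grip_width: 0.0472
gripper_force: 0.0
```

Request:
{"api": "apply_moves", "payload": {"rows": [[-0.004, 0, 0, 0, 0, 0], [-0.02, 0, 0, 0, 0, 0], [-0.05, 0, -0.02, 0, 0, 0], [-0.1, 0, -0.1, 0, 0, 0], [-0.15, 0, -0.3, 0, 0, 0]]}}

```text
clock: 17.08
tcp_pos: [0.5667, 0.044, 0.0997]
orientation: [-2.569, -1.805, 0.006]
contact_force: [0.9, 0.1, 1.3]
grip_width: 0.0474
gripper_force: 0.0
```

Request:
{"api": "apply_moves", "payload": {"rows": [[-0.1, 0, -0.15, 0, 0, 0], [-0.2, 0, -0.3, 0, 0, 0], [-0.2, 0, -0.3, 0, 0, 0], [-0.2, 0, -0.3, 0, 0, 0]]}}

```text
clock: 17.58
tcp_pos: [0.5514, -0.0018, 0.1752]
orientation: [2.57, 1.806, 0.001]
contact_force: [0.6, -0.1, 0.8]
grip_width: 0.0467
gripper_force: 0.0
```

```bash
python3 - <<'E'
from h import *
here()
for n in("wrist","top"):
  f=r.grab_frame(n);print(fitroller(f,lambda x:35.3,x0=(144,0,0)));save(f,n+"9.png")
f=r.grab_frame("wrist");print(fitroller(f,lambda x:35.3,x0=(144,0,0)))
E
```

```text
t 17.57 stand xyz mm [2.440e+01 1.000e-01 1.752e+02] F [ 0.6 -0.1  0.8] w 0.04674412722074343
(array([147. ,  -0.9,  -0.2]), np.float64(36.0), 8038)
(array([146. ,  -0.7,  -1.2]), np.float64(107.0), 603)
(array([ 1.469e+02, -1.100e+00,  1.000e-01]), np.float64(49.0), 8178)
```

View pics/wrist9.png

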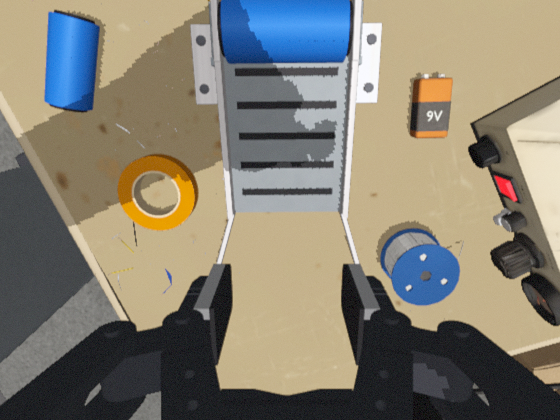

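The roller sits in the cradle past the crest, at the top of the picture around (285,30). The bystanders are where they were and the fingers are clear. Handing in.

```bash
python3 -c "
from bench import r
print(r.hand_in())"
```

```text
the job is handed in; nothing more can be done
None
```

The blue roller was pushed up the ramp, dropped into the cradle and sits against the yellow end stop to within the cameras' accuracy (about 2 mm); nothing else was touched, and the job was handed in at about 18 s.

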